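# Take the drained dip basket off its hook

## Robot

A 7-joint arm with a two-finger parallel gripper is mounted at the origin on a cart in front of the work surface, level with it; the furniture and walls round the work are solid. World frame = base frame: x ahead of the robot, y to its left, z up, the work surface at z = 0. Lengths are in m, angles in rad, forces in N, time in s.
With the tool pointing down it reaches from about 0.4 to 0.875 m from the base axis. Payload 4.4 kg.
Tool frame: the origin (TCP) lies midway between the tips of the shut fingers; the grasp point (between the pads) lies 19 mm behind it; z points along the fingers, x is the direction in which the jaws open and shut, and the axes are right-handed (so a half turn about z gives the same grasp; the last joint's range is limited). The gripper opens to 85 mm and grips with 20 to 120 N. Pads are 22 mm wide; open, the fingers measure 114 mm over their backs; the gripper's body (76 mm by 85 mm) begins 54 mm behind the grasp point. The pads swing forward as they close: fully open they stand 13 mm farther back than shut.
Start: joints at [1.257, 0.628, 0.038, 1.517, -0.027, 0.996, -0.02], TCP at [0.159, -0.63, 0.231] pointing down, gripper open.
Joint ranges: [-3.06, 3.06], [-0.37, 2.12], [-1.25, 1.32], [0.18, 2.47], [-1.1, 4.24], [0.23, 1.98], [-2.94, 2.94]. Speed limits (rad/s): [2.57, 2.57, 3.14, 3.14, 3.14, 3.14, 3.14].

## Interface

Orientations are given as a rotation vector (axis times angle).
In Python, from cell import r, planner, cams, ticket gives the robot as it stands. Calls block until the motion is done:
- r.move_pose(position, orientation): joint-space move of the TCP to a pose.
- r.servo_line(position, ori=None, velocity=0.15): straight line of the TCP; ori=None keeps the orientation; velocity is the mean speed in m/s.
- r.movej(angles): joint-space move.
- r.gripper_to(opening, force=None): finger opening in m; force is the grip in N (None keeps the last); returns when the fingers have stopped.
- r.pause(seconds).
- planner.solve_ik(position, orientation): joint angles nearest the present ones, or None.
- r.get_obs(): the state.
- cams.capture(name): name is "side" or "top"; returns a dict with "img" (400x640x3 uint8, red, green, blue), "z_map" (400x640 float32, m along the optical axis (not along the pixel's ray), 0 where there is no reading), "fx", "fy", "cx", "cy" (pixels), "pose" (4x4, takes a point from camera to world coordinates). Camera axes: x right, y up, looking along -z (the intrinsics and any distortion apply to the point x, -y, -z); pixel columns grow to the right and rows downward; lengths in m; the calibration is good to about 2 mm. A picture is of the moment at which its call begins.
A pose or a line that the arm cannot do raises r.Unreachable and nothing moves.
- ticket.sign_off(): hands the job in, once; it reports no verdict.
Trained networks look in a picture, given as the dict that the camera call returned (one of the last four; its "shot" number tells which), for a name from the list of things; names that differ only in an ending like _2 or _b are one class to them, and where a whole thing is asked for, a point or a joint stands for the part that bears it (a point fixed in the world has none). Each returns a list of dicts, best first, with "conf" (0 to 1); they miss things now and then, are a little off and sometimes report something else, mostly with a low value. They report only what shows in the picture. A call takes as long as a camera call. They do not tell look-alikes from the thing itself.
- cams.find_in(picture, query): "point" ([row, column] in pixels, amid what is visible of it).
- cams.tip_of(picture, query): "point" ([row, column] in pixels: a listed point, or the origin of a listed thing).
The state is a dict: "time_s": time; "q": joint angles; "qd": joint speeds; "joint_torque": joint torques, N m; "tcp_pos": TCP position; "tool_rot": TCP orientation; "ft_force": force on the tool from outside, world axes, zero at the start; "moment": the same for the moment, N m; "opening": finger opening in m.
Only numpy, scipy, OpenCV 4.12 (cv2) and the standard library are available. Lean on these libraries where they do the work, as an engineer would, in place of code of your own. Each camera call takes 0.05 s, during which the arm holds its last target. There are 200 camera calls.

## Task

Two small steel dip baskets hang from the upturned hooks of the drip stand. Take the round one off its hook by its black grip, stand it upright in the middle of the black grooved pallet and let go. Leave the square basket hanging on its hook.

Things in the scene. Friction and masses are not known exactly. Their poses are not given: they have to be found in the camera images.
- round_grip (a point): Centre of the grip of the round dip basket, the one to take: steel cup 64 mm across, 48 mm high, flat-bottomed, about 0.16 kg, with a fixed wire bail above it in its y-z plane and, upright on the bail's peak, a black grip block 14 (x) by 40 (y) by 36 mm high. The point is 153 mm above the cup's bottom. z up, y along the bail; while it hangs, the hook points to -x. It can swing a little.
- square_grip (a point): Centre of the grip of the square dip basket, which stays on its hook: steel box 60 mm (x) by 64 mm (y) by 48 mm high, with the same bail and grip and the same axes. The top of its grip hangs 195 mm above the worktop: carry the round basket past it with room, round the front or wholly above.
- drip_stand: Fixed stand, base 100 (x) by 200 mm (y); origin under its middle, z up. At y = +60 and -60 mm a post (x = +38, 146 mm high) bears a hook of 8 mm bar that points to -x, the front. The bail rests in its dip at x = -20; its upturned tip is at x = -40, 143 mm high. Raised 16 to 44 mm (best 30) a basket clears the tip and slides off to -x; free after 60 mm. Either basket on either hook.
- pallet_top (a point): Middle of the top of the black grooved pallet, fixed on the worktop: 150 mm (x) by 250 mm (y) by 12 mm, with a rim 6 mm wide and, inside, ribs along y. The point is at rim height, 12 mm above the worktop; the ribs are 2 mm lower, so the round grip is 151 mm above this point when its basket stands there. z up.
Mind the look-alikes: they are no part of the job. Leave any brown look-alike of the part that bears round_grip alone.

How it is judged:
On the way:
1. the round basket is lifted up clear of the hook (z of round_grip in the frame of drip_stand above 0.188 m), for 0.1 s.
At the end, for the whole second after the job is handed in: The round basket stands at rest, released and upright (within 10 degrees), on the pallet, its axis within 30 mm of the pallet's middle; the square basket hangs where it hung (within 25 mm) (horizontal distance between round_grip and pallet_top below 0.03 m and z of round_grip in the frame of pallet_top between 0.141 and 0.157 m and angle between round_grip's own z axis and vertical below 0.17 rad and linear speed of round_basket below 0.02 m/s and distance of square_grip from where it was at the start of the episode below 0.025 m); the robot touches nothing.
It fails at once if the square basket is knocked or taken off its hook (its grip moves more than 50 mm) (distance of square_grip from where it was at the start of the episode above 0.05 m).
It also fails if it takes over 38 s, if anything falls off the work surface, if the arm or the gripper's body presses on something with over 40 N, if the wrist force passes 120 N, or if a joint passes its speed limit or range.

## Working session

There is one attempt and no reset: what is moved stays moved. The work goes in short steps, each a Python script; the robot and the scene stay as the last script left them, time stands still between calls to the robot, and variables do not carry over. Pictures are saved under pics/ and viewed, about 8 in all and at most 12, crops included, and the job is handed in when it is done.

```bash
ls; mkdir -p pics
cat > h.py <<'E'
import numpy as np, cv2
from cell import r, planner, cams, ticket
def save(p,name,box=None,s=1):
    im=p["img"][:,:,::-1]
    if box: im=im[box[0]:box[1],box[2]:box[3]]
    cv2.imwrite("pics/"+name,cv2.resize(im,None,fx=s,fy=s,interpolation=cv2.INTER_CUBIC))
def ray(p,rc):
    d=np.array([(rc[1]-p["cx"])/p["fx"],-(rc[0]-p["cy"])/p["fy"],-1.])
    T=p["pose"]; return T[:3,3],T[:3,:3]@d
def depth_pt(p,rc):
    o,d=ray(p,rc); i,j=int(round(rc[0])),int(round(rc[1]))
    w=p["z_map"][max(i-2,0):i+3,max(j-2,0):j+3]; w=w[w>0]
    return o+d*np.median(w) if len(w) else None
def tri(a,b):
    A=np.zeros((3,3));B=np.zeros(3)
    for o,d in (a,b):
        d=d/np.linalg.norm(d);M=np.eye(3)-np.outer(d,d);A+=M;B+=M@o
    return np.linalg.solve(A,B)
E
cat > a.py <<'E'
from h import *
np.set_printoptions(precision=3,suppress=True)
P={}
for n in("side","top"):
    p=P[n]=cams.capture(n); save(p,n+"0.png"); print(n,{k:v for k,v in p.items() if k not in("img","z_map","pose")},p["pose"][:3].tolist())
    for q in("round_grip","square_grip","drip_stand","pallet_top"):
        for f in("find_in","tip_of"):
            try:
                for x in getattr(cams,f)(p,q)[:4]: print(n,q,f,np.array(x["point"]),round(x["conf"],2),depth_pt(p,x["point"]))
            except Exception as e: print(n,q,f,e)
print(r.get_obs())
E
python3 a.py
```

```text
pics
side {'fx': 409.80891031962636, 'fy': 409.80891031962636, 'cx': 321.6478757731465, 'cy': 202.84879093647913, 'shot': 1} [[0.9983844256371931, -0.038712797178680335, 0.04159156140005189, 0.45588241322877443], [0.056815052001696016, 0.6702752130938184, -0.7399345839856931, -0.8523632251132672], [0.0007671447950049472, 0.7411021913654275, 0.6713918032283569, 0.693031645214751]]
side round_grip find_in [314.  227.2] 0.79 [ 0.274 -0.473  0.085]
side round_grip find_in [209.3 360.8] 0.76 [ 0.509 -0.141  0.032]
side round_grip tip_of [167.9 365.2] 0.98 [ 0.507 -0.183  0.186]
side round_grip tip_of [278.3 221.2] 0.78 [ 0.274 -0.459  0.166]
side square_grip find_in [175.1 385. ] 0.67 [ 0.57  -0.033  0.052]
side square_grip tip_of [137.  387.7] 0.61 [ 0.559 -0.073  0.191]
side square_grip tip_of [167.3 363.7] 0.32 [ 0.504 -0.185  0.189]
side drip_stand find_in [212.2 387.1] 0.84 [ 0.562 -0.198  0.079]
side drip_stand tip_of [212.5 378. ] 0.57 [ 0.552 -0.122  0.006]
side pallet_top find_in [296.6 326.5] 0.88 [ 0.439 -0.371  0.004]
side pallet_top tip_of [295.3 323.7] 0.61 [ 0.433 -0.368  0
[... 719 characters left out ...]
_stand find_in [169.1 282.4] 0.86 [ 0.559 -0.122  0.008]
top drip_stand tip_of [174.2 282.3] 0.91 [ 0.547 -0.122  0.008]
top pallet_top find_in [224.4 389.5] 0.73 [ 0.433 -0.365  0.003]
top pallet_top tip_of [227.2 389.8] 0.81 [ 0.427 -0.366  0.003]
{'time_s': 0.9, 'q': array([ 1.257,  0.628,  0.039,  1.517, -0.027,  0.996, -0.02 ]), 'qd': array([-0.001, -0.002, -0.   ,  0.002,  0.001,  0.002,  0.   ]), 'joint_torque': array([ -0.001, -56.326,   1.226, -19.378,   0.011,   0.002,   0.   ]), 'tcp_pos': array([ 0.159, -0.63 ,  0.231]), 'tool_rot': array([ 2.479, -1.93 ,  0.   ]), 'ft_force': array([-0.474, -0.965,  0.443]), 'moment': array([0.015, 0.06 , 0.02 ]), 'opening': 0.08550969769475116}
```

View images.

View pics/side0.png

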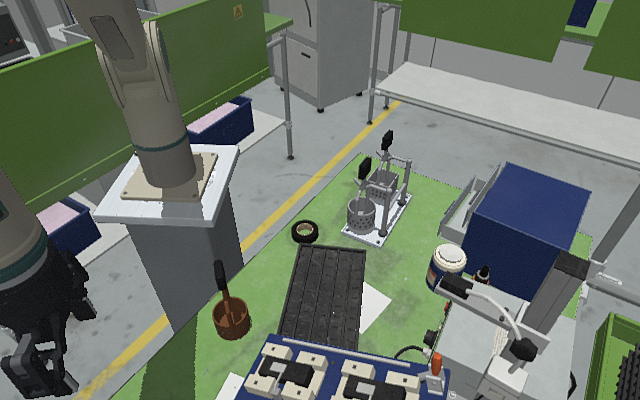

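View pics/top0.png

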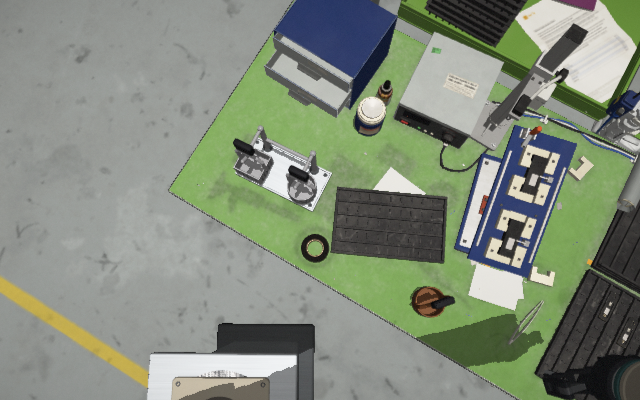

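The side view shows three grips. The steel round basket is on the near hook, with its grip at about (168,365) in side and (174,298) in top. The square basket is at (137,388) in side and (146,244) in top. The brown look-alike stands on the mat at (278,221) in side and (302,437) in top. I choose the round steel one; the pallet is at (225,390) in top. Next I measure it and check one close crop.

```bash
cat > b.py <<'E'
from h import *
np.set_printoptions(precision=4,suppress=True)
P={n:cams.capture(n) for n in("side","top")}
save(P["side"],"crop_side.png",(115,255,320,440),4)
save(P["top"],"crop_top.png",(115,275,225,455),3)
def cloud(p):
    z=p["z_map"]; v,u=np.nonzero(z>0); d=z[v,u]
    X=np.c_[(u-p["cx"])/p["fx"]*d,-(v-p["cy"])/p["fy"]*d,-d]
    return X@p["pose"][:3,:3].T+p["pose"][:3,3],p["img"][v,u].astype(int)
for n,p in P.items():
    X,C=cloud(p)
    for nm,c in(("round",(.507,-.183)),("square",(.557,-.067))):
        s=(np.hypot(*(X[:,:2]-c).T)<.035)&(X[:,2]>.163)&(X[:,2]<.22)&(C.max(1)<80)
        Y=X[s]; w,V=np.linalg.eigh(np.cov(Y[:,:2].T))
        m,(wh),a=cv2.minAreaRect((Y[:,:2]*1000).astype(np.float32))
        print(n,nm,s.sum(),"mean",Y.mean(0),"rect",m,wh,a,"ydir",V[:,1],"z",np.percentile(Y[:,2],[1,50,99]))
        t=Y[Y[:,2]>np.percentile(Y[:,2],99)-.006]; print("   top face rect",len(t),cv2.minAreaRect((t[:,:2]*1000).astype(np.float32)))
    s=(np.hypot(*(X[:,:2]-(.55,-.122)).T)<.13)&(X[:,2]>-.002)&(X[:,2]<.02)&(C.min(1)>150)
    print(n,"base",s.sum(),cv2.minAreaRect((X[s,:2]*1000).astype(np.float32)))
    s=(np.hypot(*(X[:,:2]-(.43,-.367)).T)<.16)&(X[:,2]>-.005)&(X[:,2]<.03)&(C.max(1)<75)
    M=np.zeros(p["z_map"].shape,np.uint8);
    hull=cv2.minAreaRect((X[s,:2]*1000).astype(np.float32)); print(n,"pallet",s.sum(),hull,np.percentile(X[s,2],[5,50,95]))
    s=(np.hypot(*(X[:,:2]-(.55,-.122)).T)<.13)&(X[:,2]>.13)&(X[:,2]<.155)&(C.min(1)>90)
    print(n,"posts etc",s.sum(),X[s].mean(0))
for q in("round_grip","square_grip","pallet_top","drip_stand"):
    R={n:cams.tip_of(p,q) for n,p in P.items()}
    print(q,{n:[(np.array(x["point"]),round(x["conf"],2)) for x in l] for n,l in R.items()})
    for a in R["side"]:
        for b in R["top"]:
            A=ray(P["side"],a["point"]);B=ray(P["top"],b["point"]);x=tri(A,B)
            e=abs(np.dot(np.cross(A[1],B[1])/np.linalg.norm(np.cross(A[1],B[1])),A[0]-B[0]))
            if e<.01: print("   tri",x,"gap",e)
E
python3 b.py
```

```text
side round 191 mean [ 0.5057 -0.1768  0.1824] rect (506.23809814453125, -171.24765014648438) (39.27581787109375, 13.57909107208252) 60.557743072509766 ydir [0.5356 0.8445] z [0.1639 0.1839 0.1949]
   top face rect 74 ((505.6640625, -172.1759796142578), (37.24223709106445, 11.799579620361328), 64.64593505859375)
side square 155 mean [ 0.558  -0.07    0.1819] rect (559.5771484375, -64.02581024169922) (38.475730895996094, 12.994047164916992) 59.310699462890625 ydir [0.5754 0.8179] z [0.1637 0.183  0.1953]
   top face rect 53 ((559.2849731445312, -64.61988830566406), (34.34577560424805, 9.969456672668457), 63.67768859863281)
side base 723 ((550.205810546875, -125.08611297607422), (201.0114288330078, 100.17584228515625), 63.802494049072266)
side pallet 7000 ((405.62335205078125, -339.951904296875), (257.3223571777344, 228.60743713378906), 80.8991470336914) [0.0013 0.0036 0.0118]
side posts etc 260 [ 0.5516 -0.1322  0.1377]
top round 198 mean [ 0.5023 -0.1691  0.1885] rect (504.1570129394531, -168.28128051757812) (39.705955505371094, 13.912745475769043) 65.09618377685547 ydir [0.4294 0.903
[... 734 characters left out ...]
c 270 [ 0.5548 -0.1265  0.1398]
round_grip {'side': [(array([274.1, 221.1]), 0.81), (array([169. , 361.5]), 0.73)], 'top': [(array([298.3, 441. ]), 0.62), (array([172.3, 301.3]), 0.57)]}
   tri [ 0.2693 -0.4404  0.1529] gap 0.004662752169265864
   tri [ 0.5037 -0.1746  0.178 ] gap 0.007557972887124259
square_grip {'side': [(array([135.3, 384.7]), 0.64), (array([289.3, 325.9]), 0.54)], 'top': [(array([145.4, 243.7]), 0.69)]}
   tri [ 0.555  -0.0631  0.1894] gap 0.004436930249559087
pallet_top {'side': [(array([291.3, 326.2]), 0.91)], 'top': []}
drip_stand {'side': [(array([216. , 379.5]), 0.69)], 'top': [(array([175.5, 282.2]), 0.63)]}
   tri [ 0.553  -0.1193 -0.01  ] gap 0.009180545605620954
```

View pics/crop_side.png

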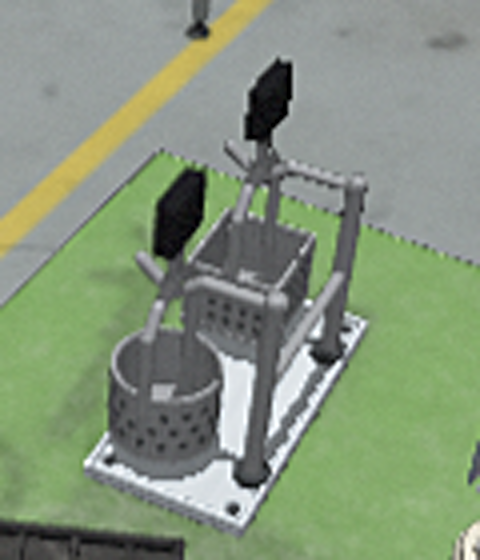

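View pics/crop_top.png

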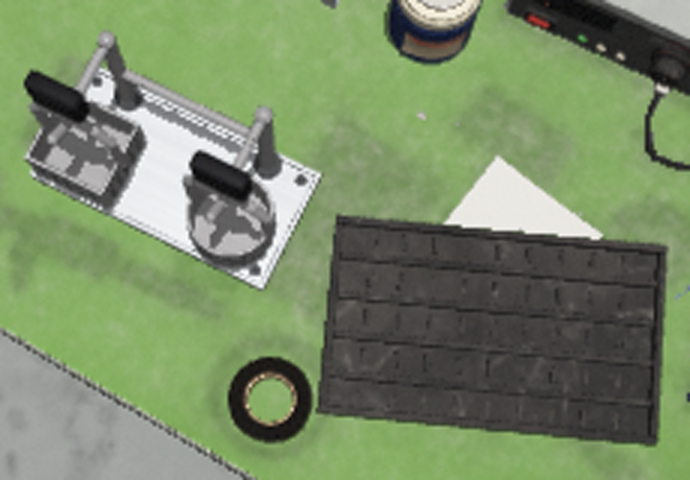

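The crop confirms the round perforated cup with a bail and black grip on the near hook, and the square box behind it. The hooks point to the upper left, away from the posts. The two views agree: grip at (0.505,-0.170,0.178), stand yaw about -25.8°. Moving above it.

```bash
cat >> h.py <<'E'
from scipy.spatial.transform import Rotation as Ro
YAW=np.deg2rad(-25.8); EX=np.array([np.cos(YAW),np.sin(YAW),0])
def down(yaw):
    x=np.array([np.cos(yaw),np.sin(yaw),0]);z=np.array([0,0,-1.]);return Ro.from_matrix(np.c_[x,np.cross(z,x),z]).as_rotvec()
ORI=down(YAW)
E
cat > c.py <<'E'
from h import *
np.set_printoptions(precision=4,suppress=True)
p=cams.capture("top")
o,d=ray(p,(224.8,389.9)); print("pallet top corners-centre",o+d*(.012-o[2])/d[2])
s=cams.capture("side")
for a,q in((p,"top"),(s,"side")):
    for x in cams.tip_of(a,"pallet_top"): o,d=ray(a,x["point"]);print(q,x["conf"],o+d*(.012-o[2])/d[2])
G=np.array([.505,-.170,.178])
r.gripper_to(.05,40)
t=r.get_obs()["tcp_pos"]; r.servo_line([t[0],t[1],.31],velocity=.2)
r.move_pose([G[0],G[1],.27],ORI)
ob=r.get_obs(); print(ob["time_s"],ob["q"],ob["tcp_pos"],ob["opening"])
s=cams.capture("side"); save(s,"above.png",(60,260,270,490),3)
for x in cams.tip_of(s,"square_grip"): print(x)
E
python3 c.py
```

```text
pallet top corners-centre [ 0.4311 -0.3652  0.012 ]
top 0.85 [ 0.4307 -0.3685  0.012 ]
side 0.79 [ 0.437  -0.3664  0.012 ]
4.6583 [ 0.5044  0.4307 -0.3307  1.788   0.1684  0.9504 -0.3493] [ 0.5047 -0.1715  0.27  ] 0.049918453845918254
{'point': [137.9, 386.8], 'conf': 0.97}
```

View pics/above.png

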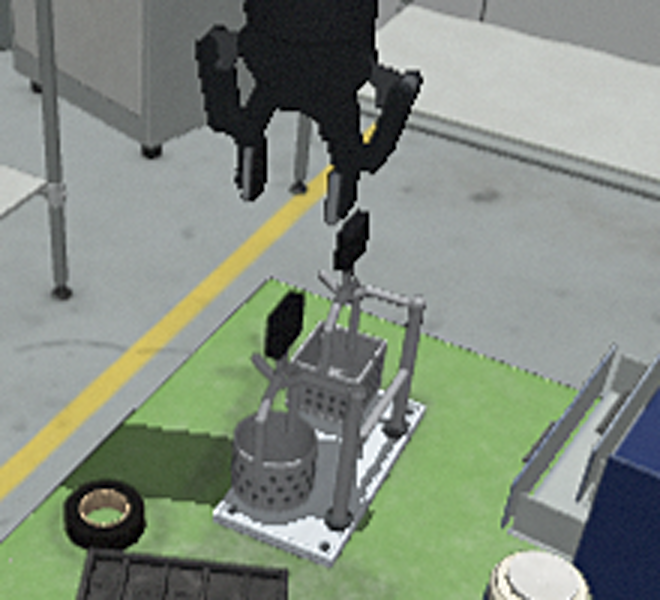

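The fingers straddle the round grip: fingertips at columns 250 and 340, grip at 286. Descending, gripping and lifting 30 mm.

```bash
cat > d.py <<'E'
from h import *
np.set_printoptions(precision=4,suppress=True)
G=np.array([.505,-.170])
r.servo_line([*G,.160],ORI,velocity=.08)
o=r.get_obs();print("down",o["tcp_pos"],o["ft_force"])
r.gripper_to(.0,60); o=r.get_obs();print("grip",o["opening"],o["ft_force"],o["tcp_pos"])
if o["opening"]>.009:
    r.servo_line([*G,.190],ORI,velocity=.06); r.pause(.3)
    o=r.get_obs();print("lift",o["opening"],o["ft_force"],o["tcp_pos"],o["time_s"])
s=cams.capture("side"); save(s,"lift.png",(60,260,270,490),3)
E
python3 d.py
```

```text
down [ 0.5054 -0.1701  0.1605] [ 0.0066 -1.0735  0.59  ]
grip 0.013225149723952606 [-0.5384 -0.185   2.474 ] [ 0.5052 -0.1701  0.1603]
lift 0.013310533459588055 [ 0.6285 -0.4351 -1.7027] [ 0.5048 -0.1699  0.1897] 7.65
```

View pics/lift.png

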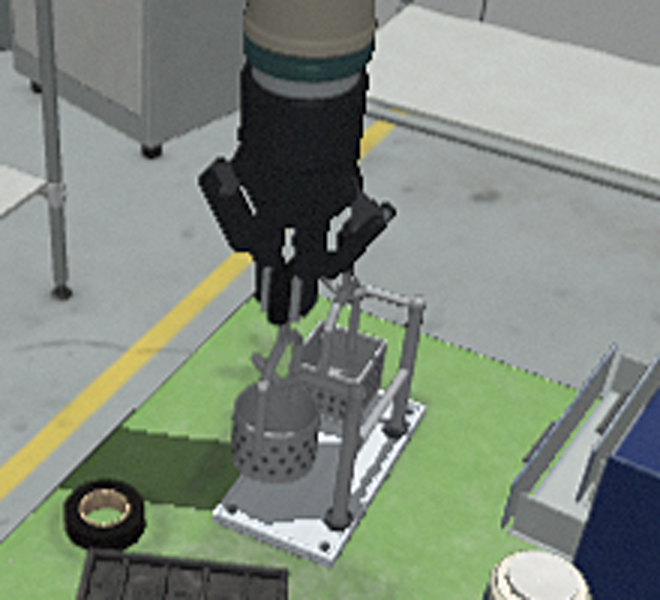

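The steel basket is in the grip (opening 13.2 mm, about 1.7 N of load) and is raised clear of the hook tip; the square basket is undisturbed. Sliding off and carrying it round the front.

```bash
cat > e.py <<'E'
from h import *
np.set_printoptions(precision=4,suppress=True)
G=np.array([.505,-.170,.190])
S=G-.08*EX; print(S)
r.servo_line(S,ORI,velocity=.1)
r.servo_line([S[0],S[1],.24],ORI,velocity=.15)
r.servo_line([.432,-.366,.24],ORI,velocity=.12)
r.servo_line([.432,-.366,.165],ORI,velocity=.08); r.pause(.3)
o=r.get_obs();print(o["opening"],o["ft_force"],o["tcp_pos"],o["time_s"])
for n in("side","top"):
    p=cams.capture(n); save(p,"pre_%s.png"%n,(120,400,180,500),2)
    print(n,[(x["point"],round(x["conf"],2)) for x in cams.tip_of(p,"square_grip")])
E
python3 e.py
```

```text
[ 0.433  -0.1352  0.19  ]
0.01310764964815726 [-0.1069  0.2761 -2.0993] [ 0.4321 -0.3661  0.1653] 12.6
side [([139.1, 386.2], 0.66)]
top [([147.4, 247.0], 0.58)]
```

View pics/pre_side.png

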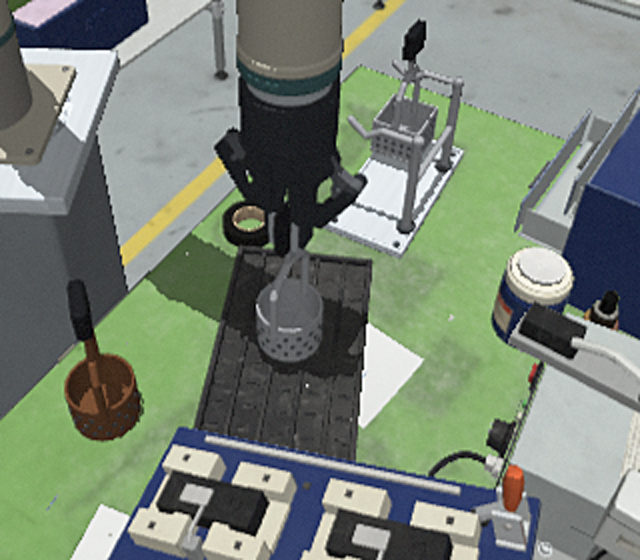

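The round basket hangs upright about 20 mm above the pallet, with its cup at crop (325,290). The square basket is still on its hook. Lowering until contact, then releasing.

```bash
cat > f.py <<'E'
from h import *
np.set_printoptions(precision=4,suppress=True)
r.servo_line([.432,-.366,.149],ORI,velocity=.06)
z=.149
f0=r.get_obs()["ft_force"][2]
while z>.139:
    z-=.001; r.servo_line([.432,-.366,z],ORI,velocity=.02); r.pause(.1)
    f=r.get_obs()["ft_force"][2]; print(round(z,4),round(f,2))
    if f>f0+2.5: break
r.gripper_to(.045); r.pause(.3); o=r.get_obs(); print(o["opening"],o["ft_force"],o["tcp_pos"])
r.servo_line([.432,-.366,.25],ORI,velocity=.12)
r.move_pose([.40,-.10,.38],ORI)
print(r.get_obs()["time_s"])
P={n:cams.capture(n) for n in("side","top")}
for n,p in P.items(): save(p,"end_%s.png"%n,(120,400,180,500),2)
for q in("round_grip","square_grip"):
    R={n:cams.tip_of(p,q) for n,p in P.items()}
    for a in R["side"]:
        for b in R["top"]:
            A=ray(P["side"],a["point"]);B=ray(P["top"],b["point"]);c=np.cross(A[1],B[1]);e=abs(c@(A[0]-B[0]))/np.linalg.norm(c)
            if e<.012: print(q,tri(A,B),e,a["point"],b["point"])
E
python3 f.py
```

```text
0.148 -1.65
0.147 2.4
0.044842049645310696 [-0.7065  0.4964 -0.1623] [ 0.432 -0.366  0.147]
16.775
round_grip [ 0.4317 -0.364   0.1604] 0.005910037738479967 [241.0, 321.8] [211.9, 399.2]
round_grip [ 0.2669 -0.4425  0.1482] 0.0027505080754989136 [276.4, 222.1] [301.5, 442.3]
```

View pics/end_side.png

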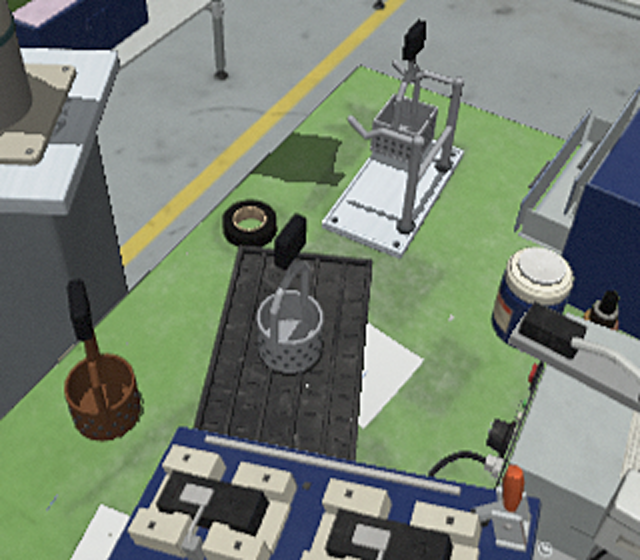

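View pics/end_top.png

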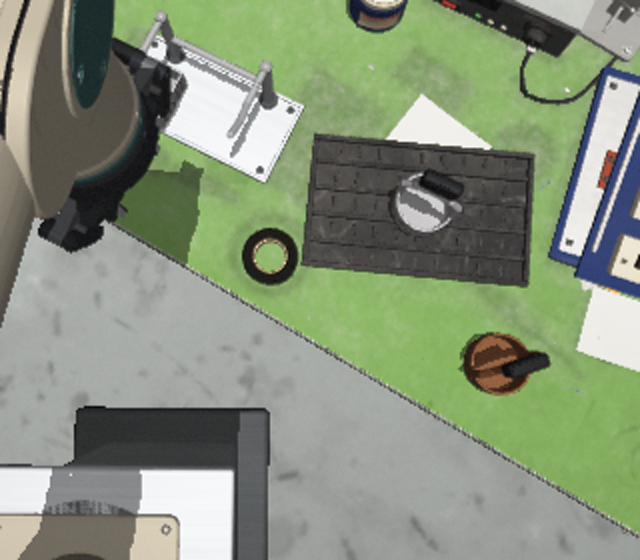

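The round basket stands upright near the middle of the pallet (top crop about (424,205); pallet middle about (420,210)). The square basket hangs as before, and the arm is clear. Handing in.

```bash
python3 -c "
from h import *
print(r.get_obs()['ft_force']); print(ticket.sign_off())"
```

```text
[ 0.0356672  -0.74904264  0.02491029]
the job is handed in; nothing more can be done
None
```

The round steel basket now stands upright and released near the middle of the pallet, and I have handed the job in. I gripped it by its black grip, raised it 30 mm, slid it 80 mm off the hook to the front, carried it to the pallet and lowered it to light contact. The arm was clear by about 17 s.

**Round basket:** two views put its grip at (0.432, -0.364, 0.160). That is about 1–5 mm from my pallet-middle estimates, which differ from each other by up to 6 mm. The grip height is about 148 mm above the pallet top, where 151 mm was expected (141–157 mm allowed).

**Square basket:** the side picture shows it still on its hook. In the last look the arm hid it from the top camera, so I could not measure its position from two views. Just before release, both views still found its grip within about 3 pixels of where it started.

**Others:** the brown look-alike was not touched. The networks' sight lines from the two views missed each other by 3–9 mm in places, so for the grasp I used the depth fit instead.

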